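Take the cover off the engraving lathe's drive box

TASK

Open the green drive box: turn both steel turn buttons aside, clear of the aluminium cover, then lift the cover out (its edge nearest the robot is tucked under a fixed lip, so raise the far edge first and draw it out) and set it down flat, handle up, wholly on the wooden board, before letting go of it. Each button turns one way only, so feel for it and never force one that does not give; leave the buttons turned aside and the vase, tool pot and grinding wheels undisturbed.

Things in the scene. Friction and masses are not known exactly. Their poses are not given: they have to be found in the camera images.
- drive_box: Sizes here and below in mm. Fixed green steel box, 224 x 224, rim 63 high; origin at the centre of its underside. Its +x side, away from the robot (yaw within 15 deg), carries two turn buttons. Top opening x -78 to +79, y -88 to +88 with a ledge at height 55 on which the cover lies.
- lip_edge (a point): Middle of the lower edge of the box's fixed lip (190 wide, underside 64, top 70 high), at x -65 in the box's frame. It reaches over the last 10 of the cover's near edge, 3 above it. To free the cover, tilt its far edge up over the rim (5 deg or more; the gap allows 15), then draw it 12 or more towards +x, then lift.
- cover_mid (a point): Middle of the cover's plate : a loose aluminium plate 150 (x) x 170 (y) x 6, about 0.4 kg in all. At the start it lies in the box's opening with 3 to 4 clearance around, its top at height 61, axes as the box's; z is its upper side's normal.
- cover_handle (a point): Middle of the bar of the cover's fixed dark steel handle, 37 above cover_mid. The bar is 12 x 12 in section and 92 long along the cover's y, on two posts 12 square, 68 apart clear; 28 clear beneath the bar. It can be pinched from above across its 12 width.
- button_a: Turn button: plain steel bar 46 long over all, 11 wide (round pivot end 17), 10 high. Origin on its pivot at the underside, 66 above the bench; the tip is 38 away along its own -x. Pivot at x +93, y +50 or -50 in the box's frame (may swap with button_b). Starts square across the cover's far edge within 6 deg, its last 20 over the cover, 5 above it.
- button_b: Turn button: plain steel bar 46 long over all, 11 wide (round pivot end 17), 10 high. Origin on its pivot at the underside, 66 above the bench; the tip is 38 away along its own -x. Pivot at x +93, y +50 or -50 in the box's frame (may swap with button_a). Starts square across the cover's far edge within 6 deg, its last 20 over the cover, 5 above it.
- button_a_tip (a point): Middle of button_a's tip, half-way up the bar. The bar turns stiffly (2 to 3 N at 28 from the pivot) 95 deg to ONE side and stays where left; the other way it meets a hidden rigid stop within 12 deg. Which side is free is not seen, only felt, and varies. Clear when the tip is at x > 80 in the box's frame (70 deg or more).
- button_b_tip (a point): The same for button_b, which turns the opposite way to button_a: seen from above, if one is free clockwise the other is free anticlockwise.
- board: Fixed plain wooden board, 230 (x) x 250 (y) x 18 high, origin at the centre of its underside; beside the drive box, on its left or right.
- vase_mid (a point): Bystander: red and yellow glass vase, 150 high, 80 across, loose; this point is half-way up.
- tool_pot_mid (a point): Bystander: white pot with tools, 85 high (tools to 150), 68 across, loose; half-way up.
- wheels_mid (a point): Bystander: stepped reddish grinding wheels, 70 across, 32 high, loose; half-way up.
- cover: The same loose cover; origin at the centre of its underside (3 below cover_mid).
Things that resemble listed ones, but are neither listed nor needed, are in the scene too. What is shaped like the cover but purple or turquoise is not meant.

How it is judged:
By the outcome, as a careful person would: the job done as asked, in the order asked, and still so for the second after the job is handed in, with the robot touching nothing.
It also fails if it takes over 64 s, if anything falls off the work surface, if the arm or the gripper's body presses on something with over 40 N, if the wrist force passes 120 N, or if a joint passes its speed limit or range.

ROBOT

A 7-joint arm with a two-finger parallel gripper is mounted at the origin on the work surface. World frame = base frame: x ahead of the robot, y to its left, z up, the work surface at z = 0. Lengths are in m, angles in rad, forces in N, time in s.
With the tool pointing down it reaches from about 0.425 to 0.8 m from the base axis. Payload 8.3 kg.
Tool frame: the origin (TCP) lies at the very end of the fingers, on their centre line; the grasp point (between the pads) lies 19 mm behind it; z points along the fingers, y is the line along which they close (so a half turn about z gives the same grasp; the last joint's range is limited). The gripper opens to 85 mm and grips with 20 to 120 N. Pads are 22 mm wide; open, the fingers measure 114 mm over their backs; the gripper's body (76 mm by 85 mm) begins 54 mm behind the grasp point. The pads swing forward as they close: fully open they stand 13 mm farther back than shut.
Start: joints at [1.257, 0.383, 0.016, 1.37, -0.006, 1.388, -0.046], TCP at [0.155, -0.605, 0.231] pointing down, gripper open.
Joint ranges: [-2.95, 2.95], [-0.25, 2.06], [-1.52, 1.56], [0.18, 2.33], [-1.44, 4.58], [0.02, 2.06], [-3.01, 3.01]. Speed limits (rad/s): [2.39, 2.39, 3.01, 3.01, 3.14, 3.14, 3.14].

INTERFACE

Orientations are given as a unit quaternion [x, y, z, w].
In Python, from plant import ctrl gives the robot as it stands. The module is installed in compiled form; this text tells all that it offers.
- The arm moves only by the tool step_arm, never from a script. Its argument "motion" is a list of rows, each an object with "grip": the closure in counts, from 0 (fully open) to 255 (shut); "xyz": the shift along the tool's x, y, z in mm, a list of three; "twist": the turn, a rotation vector about the tool's x, y, z in rad, a list of three. A call has 1 to 5 rows; each row is the pose to reach, as a shift and turn from the pose commanded when the call began, along the tool's axes at that moment; what a row does not reach only later rows make up. A row lasts 1/8 s, in which the tool goes at most 62.5 mm and 10.7 degrees, less where a joint would pass 70% of its speed; a pose out of reach is approached as far as the arm can. A call with a gripper value outside its range is refused whole. The fingers move at their own pace and stop on an object; "force" is the grip in N (left out, the last holds). Time passes only in rows, so rows that repeat a pose let the fingers close. It gives the time, the measured TCP pose, the force, the opening and the grip force at its end, in the units of the state.
- ctrl.read_state(): the state, without advancing time (a new reading comes with each control period).
- ctrl.grab_frame(name): name is "scene" or "top"; returns a dict with "image" (384x512x3 uint8, red, green, blue), "camera_matrix" (3x3 intrinsics, pixels), "R" (3x3) and "t" (3): a world point X has camera coordinates R X + t. Camera axes: x right, y down, z forward; pixel columns grow to the right and rows downward; lengths in m; the calibration is good to about 2 mm. A picture is of the moment at which its call begins. There is no depth.
- ctrl.hand_in(): hands the job in; it is judged then, once.
Trained networks look in a picture, given as the dict that the camera call returned (one of the last four; its "shot" number tells which), for a name from the list of things; names that differ only in an ending like _2 or _b are one class to them, and where a whole thing is asked for, a point or a joint stands for the part that bears it (a point fixed in the world has none). Each returns a list of dicts, best first, with "score" (0 to 1); they miss things now and then, are a little off and sometimes report something else, mostly with a low value. They report only what shows in the picture. A call takes as long as a camera call. They do not tell look-alikes from the thing itself.
- ctrl.masks_of(label, picture): "pixels" (384x512 bool, what is visible of it) and "at" ([column, row] in pixels, amid what is visible of it).
- ctrl.place_of(label, picture): "at" ([column, row] in pixels: a listed point, or the origin of a listed thing).
The state is a dict: "time_s": time; "qpos": joint angles; "qvel": joint speeds; "joint_efforts": joint torques, N m; "eef_pos": TCP position; "tool_rot": TCP orientation; "contact_force": force on the tool from outside, world axes, zero at the start; "ft_torque": the same for the moment, N m; "width": opening from 0.0 (shut) to 1.0 (fully open); "gripper_force": force on a finger pad.
Only numpy, scipy, OpenCV 4.12 (cv2) and the standard library are available. Lean on these libraries where they do the work, as an engineer would, in place of code of your own. Each camera call takes 0.05 s, during which the arm holds its last target. There are 200 camera calls.

## Working session

There is one attempt and no reset: what is moved stays moved. The work goes in short steps, Python scripts to look and compute and a tool call to move; the robot and the scene stay as the last step left them, time stands still between calls to the robot, and variables do not carry over. Pictures are saved under pics/ and viewed, at most 13 in all, crops included, and the job is handed in when it is done.

Besides the shell and the picture viewer there is one more tool, called after "Request:" as name([rows], argument=value, ...), one row to a line, values as JSON. step_arm: Moves the arm, as the interface text tells. Its arguments: {"type":"object","properties":{"motion":{"type":"array","items":{"type":"object","properties":{"grip":{"type":"number"},"xyz":{"type":"array","items":{"type":"number"}},"twist":{"type":"array","items":{"type":"number"}}}}},"force":{"type":"number"}},"required":["motion"]}

```bash
mkdir -p pics; cat > h.py <<'E'
import numpy as np, cv2
from plant import ctrl
from scipy.spatial.transform import Rotation as Ro
def ray(p,uv,z):
    K=np.array(p["camera_matrix"]);R=np.array(p["R"]);t=np.array(p["t"])
    d=R.T@np.linalg.solve(K,[uv[0],uv[1],1.]);c=-R.T@t
    return c+d*(z-c[2])/d[2]
def proj(p,X):
    K=np.array(p["camera_matrix"]);q=K@(np.array(p["R"])@np.array(X)+np.array(p["t"]));return q[:2]/q[2]
def save(p,n,crop=None,s=1):
    im=p["image"][...,::-1]
    if crop: im=im[crop[1]:crop[3],crop[0]:crop[2]]
    cv2.imwrite("pics/"+n,cv2.resize(np.ascontiguousarray(im),None,fx=s,fy=s,interpolation=cv2.INTER_CUBIC))
E
python3 - <<'E'
from h import *
np.set_printoptions(precision=4,suppress=True)
s=ctrl.read_state();print(s)
Z=dict(drive_box=0,lip_edge=.064,cover_mid=.058,cover_handle=.095,button_a=.066,button_b=.066,button_a_tip=.071,board=0,vase_mid=.075,tool_pot_mid=.0425,wheels_mid=.016)
for n in("top","scene"):
    p=ctrl.grab_frame(n);save(p,n+"0.png",s=1.5)
    print(n,-np.array(p["R"]).T@p["t"])
    for k,z in Z.items():
        print(k,[(np.round(d["at"],1),round(d["score"],2),ray(p,d["at"],z)[:2]) for d in ctrl.place_of(k,p)[:4]])
E
```

```text
{'time_s': 0.0, 'qpos': array([ 1.2571,  0.3843,  0.0164,  1.3712, -0.0063,  1.3882, -0.0465]), 'qvel': array([-0.0012, -0.0006, -0.0005,  0.0011, -0.    ,  0.    , -0.0006]), 'joint_efforts': array([ -0.0006, -62.7595,   0.8439, -37.1819,   0.0165,   0.0144,
        -0.    ]), 'eef_pos': array([ 0.155 , -0.6049,  0.2302]), 'tool_rot': array([ 0.9921,  0.1251, -0.0001, -0.001 ]), 'contact_force': array([ 1.0579, -0.347 ,  0.5669]), 'ft_torque': array([-0.0352, -0.0229, -0.0235]), 'gripper_force': 0.0, 'width': 1.0023562416856724}
top [ 0.3798 -0.0052  1.0411]
drive_box []
lip_edge [(array([320.6, 203.9]), 0.82, array([ 0.4627, -0.1878]))]
cover_mid [(array([321.7, 180.6]), 0.96, array([ 0.5291, -0.1947])), (array([356.4, 300.1]), 0.74, array([ 0.1996, -0.2752])), (array([412.8, 224.6]), 0.69, array([ 0.4005, -0.4428])), (array([327.8,  95.8]), 0.64, array([ 0.7778, -0.2228]))]
cover_handle [(array([418.3, 227.5]), 0.93, array([ 0.3917, -0.4405])), (array([362.1, 303.1]), 0.79, array([ 0.1985, -0.2795])), (array([328.1, 178.6]), 0.7, array([ 0.5286, -0.2052])), (array([329.7,  93.4]),
[... 1627 characters left out ...]
0.157])), (array([341.4, 232.1]), 0.29, array([0.7966, 0.0249]))]
button_b [(array([230.6, 247.3]), 0.59, array([ 0.6131, -0.2508])), (array([224.6, 214.4]), 0.55, array([ 0.4967, -0.1734])), (array([258.6, 234.3]), 0.48, array([ 0.632, -0.157])), (array([341.4, 232.1]), 0.29, array([0.7966, 0.0249]))]
button_a_tip [(array([223.5, 238.9]), 0.54, array([ 0.5774, -0.2467]))]
board [(array([298. , 179.4]), 0.86, array([0.4876, 0.1749]))]
vase_mid [(array([337.1, 231.6]), 0.63, array([0.7915, 0.01  ])), (array([300.2, 179.4]), 0.58, array([0.5524, 0.1109]))]
tool_pot_mid [(array([197.9, 291.7]), 0.74, array([ 0.656 , -0.4074]))]
wheels_mid [(array([376. , 167.7]), 0.58, array([0.6518, 0.4084]))]
```

View pics/top0.png

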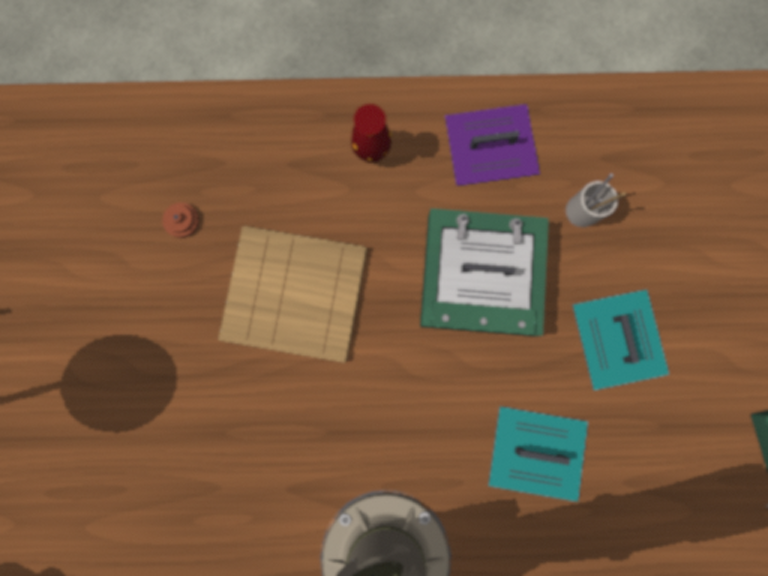

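View pics/scene0.png

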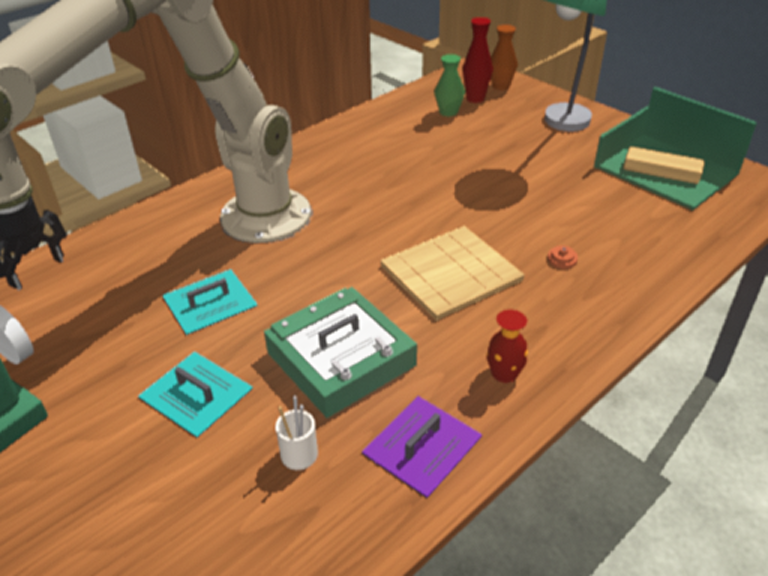

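The four cover-like things in the top view are:
- aluminium at (321,180), inside the green box
- purple at (328,96)
- turquoise at (356,300)
- turquoise at (413,225)

Only the aluminium one fits. The board is left of the box at (197,195). Next I'll fit the poses and confirm with a crop.

```bash
cat >> h.py <<'E'
from scipy.optimize import minimize
def fit(items,x0,sx,sy,h):
    def sil(p,v,M):
        c,s=np.cos(v[2]),np.sin(v[2])
        P=[proj(p,[v[0]+c*a-s*b,v[1]+s*a+c*b,z]) for a in(-sx/2,sx/2) for b in(-sy/2,sy/2) for z in(0,h)]
        im=np.zeros(M.shape,np.uint8);hull=cv2.convexHull(np.array(P,np.float32)*1)
        big=np.zeros((384*4,512*4),np.uint8);cv2.fillConvexPoly(big,np.round((hull+.5)*4*16-8).astype(np.int32),255,cv2.LINE_8,4)
        return cv2.resize(big,(512,384),interpolation=cv2.INTER_AREA)/255.
    def cost(u):
        v=[u[0]/100,u[1]/100,u[2]/10]
        return sum(np.abs(sil(p,v,M)-M).sum() for p,M in items)
    u=np.array([x0[0]*100,x0[1]*100,x0[2]*10])
    S=np.vstack([u,u+[.8,0,0],u+[0,.8,0],u+[0,0,.5]])
    for _ in range(2):
        r=minimize(cost,u,method="Nelder-Mead",options=dict(initial_simplex=S-S[0]+u,xatol=.003,fatol=.1));u=r.x
    return [u[0]/100,u[1]/100,u[2]/10],r.fun
def hullmask(m):
    n,l,st,_=cv2.connectedComponentsWithStats(m.astype(np.uint8));k=1+np.argmax(st[1:,4])
    c,_=cv2.findContours((l==k).astype(np.uint8),cv2.RETR_EXTERNAL,cv2.CHAIN_APPROX_NONE)
    o=np.zeros(m.shape,np.uint8);cv2.drawContours(o,[max(c,key=cv2.contourArea)],-1,1,-1);return o.astype(float)
E
python3 - <<'E'
from h import *
np.set_printoptions(precision=4,suppress=True)
t=ctrl.grab_frame("top");s=ctrl.grab_frame("scene")
save(t,"crop1.png",(270,125,380,235),5)
for k,x0,d in(("drive_box",(.525,-.2,-.06),(.224,.224,.063)),("board",(.495,.17,-.12),(.23,.25,.018))):
    it=[]
    for p in(t,s):
        m=ctrl.masks_of(k,p);print(k,[(np.round(q["at"]),round(q["score"],2),q["pixels"].sum()) for q in m[:3]])
        it.append((p,hullmask(m[0]["pixels"])))
    for j in(it,it[:1],it[1:]): print(fit(j,x0,*d))
for p in(t,s):
  for k,z in(("button_a",.076),("cover",.061)):
    for q in ctrl.masks_of(k,p)[:3]:
        c=cv2.findContours(q["pixels"].astype(np.uint8),0,2)[0]
        P=np.array([ray(p,u[0],z)[:2] for u in np.concatenate(c)],np.float32)*1000
        print(k,q["at"],q["score"],cv2.minAreaRect(P))
E
```

```text
drive_box [(array([322., 202.]), 0.9, np.int64(3449))]
drive_box [(array([230., 243.]), 0.55, np.int64(3363))]
([np.float64(0.5290243132164281), np.float64(-0.19843936685878666), np.float64(-0.10479209648038297)], np.float64(222.09803921568627))
([np.float64(0.529123174775914), np.float64(-0.19907185000292704), np.float64(-0.10263759579047704)], np.float64(94.1686274509804))
([np.float64(0.5304572845636508), np.float64(-0.19817470118311178), np.float64(-0.10750782760073514)], np.float64(114.45882352941177))
board [(array([196., 195.]), 0.78, np.int64(6555))]
board [(array([300., 178.]), 0.62, np.int64(3346))]
([np.float64(0.5008086108806592), np.float64(0.16966046216596797), np.float64(-0.19427038399560048)], np.float64(319.3294117647059))
([np.float64(0.4999388042507271), np.float64(0.1692006962368805), np.float64(-0.1953221683593448)], np.float64(202.21568627450978))
([np.float64(0.5019485165972669), np.float64(0.1699671776246664), np.float64(-0.1855102889864217)], np.float64(98.31372549019608))
button_a [342.8, 155.5] 0.55 ((600.4144287109375, -255.32997131347656), (13.99330043792
[... 378 characters left out ...]
.89830017089844, 165.03961181640625), 7.5345563888549805)
cover [323.9, 178.3] 0.7 ((534.2337646484375, -199.376220703125), (169.9432830810547, 138.95848083496094), 84.0312728881836)
button_a [226.3, 229.0] 0.3 ((547.9674682617188, -209.30801391601562), (168.64678955078125, 146.35203552246094), 83.1933822631836)
cover [127.4, 263.4] 0.91 ((450.71502685546875, -485.8038330078125), (169.92279052734375, 147.26878356933594), 10.321820259094238)
cover [224.8, 227.2] 0.88 ((536.6809692382812, -200.38613891601562), (171.3896026611328, 146.9788818359375), 84.04544830322266)
cover [141.1, 199.5] 0.76 ((248.34417724609375, -323.56243896484375), (169.03109741210938, 153.50021362304688), 78.69482421875)
```

View pics/crop1.png

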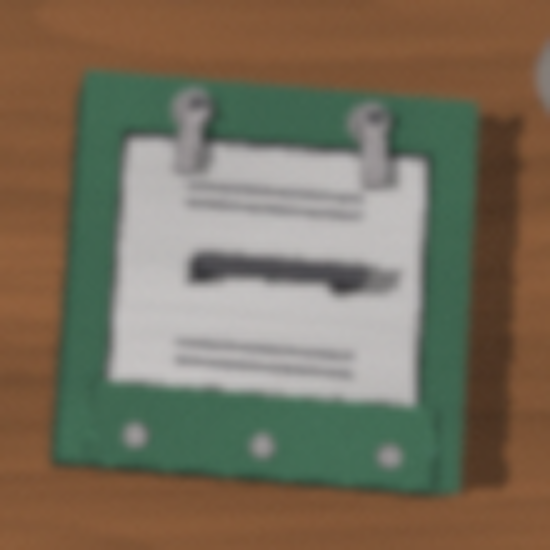

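The crop confirms it: aluminium cover, lip with three rivets nearest the robot at crop (262,445), and both buttons over the far edge, pivots at crop (193,103) and (370,120). The fitted box pose is (0.529, -0.1985) with yaw -6°, and both buttons agree with it to within 3 mm.

```bash
cat >> h.py <<'E'
BX=np.array([.529,-.1985]);YAW=-.105
def box(a,b): # mm -> world m
    c,s=np.cos(YAW),np.sin(YAW);return BX+np.array([c*a-s*b,s*a+c*b])/1000
def go(xy,z,psi,s=None):
    s=s or ctrl.read_state();R=Ro.from_quat(s["tool_rot"])
    T=Ro.from_euler("z",psi)*Ro.from_quat([1,0,0,0])
    d=R.inv().apply(np.array([*xy,z])-s["eef_pos"])*1000
    print("xyz",np.round(d,1),"twist",np.round((R.inv()*T).as_rotvec(),3),"len",round(np.linalg.norm(d)))
E
python3 -c "
from h import *
print(box(93,50),box(93,-50),box(63,51))
go(box(63,51),.13,YAW)"
```

```text
[ 0.62672817 -0.15852244] [ 0.61624745 -0.25797169] [ 0.5969982  -0.15438373]
xyz [ 539.9 -327.2  101.4] twist [-0.    -0.     0.356] len 639
```

Request:
step_arm([
  {"grip": 178,"xyz": [55,-33,0],"twist": [0,0,0.1]},
  {"grip": 178,"xyz": [105,-64,0],"twist": [0,0,0.2]},
  {"grip": 178,"xyz": [155,-94,0],"twist": [0,0,0.3]},
  {"grip": 178,"xyz": [205,-124,0],"twist": [0,0,0.356]},
  {"grip": 178,"xyz": [255,-155,20],"twist": [0,0,0.356]},
], force=30)

```text
time_s: 2.33
eef_pos: [0.3656, -0.3913, 0.2129]
tool_rot: [0.999, -0.053, 0.002, 0.001]
contact_force: [1.7, -0.5, -0.1]
width: 0.301
gripper_force: 0.0
```

```bash
python3 -c "
from h import *
s=ctrl.read_state();print(s['eef_pos'],s['width'],s['qpos'])
go(box(63,51),.13,YAW)"
```

```text
[ 0.36561804 -0.39131127  0.21290984] 0.3014396052980232 [ 0.85578183  0.20173886 -0.11155209  1.64615501  0.023459    1.29081914
 -0.93685027]
xyz [ 204.7 -260.3   82.9] twist [ 0.003 -0.003 -0.001] len 341
```

Request:
step_arm([
  {"grip": 178,"xyz": [40,-50,10]},
  {"grip": 178,"xyz": [75,-98,25]},
  {"grip": 178,"xyz": [110,-145,40]},
  {"grip": 178,"xyz": [145,-190,60]},
  {"grip": 178,"xyz": [175,-230,75]},
])

```text
schema error: expected keys grip, xyz, twist
```

Request:
step_arm([
  {"grip": 178,"xyz": [30,-30,8]},
  {"grip": 178,"xyz": [30,-30,8]},
  {"grip": 178,"xyz": [30,-30,8]},
])

```text
schema error: expected keys grip, xyz, twist
```

```bash
python3 -c "
from h import *
s=ctrl.read_state();print(s['eef_pos'],s['width'],s['qpos'],s['contact_force'])
go(box(63,51),.066,YAW)
p=ctrl.grab_frame('top');save(p,'over.png',(270,125,380,235),5)"
```

```text
[ 0.36561804 -0.39131127  0.21290984] 0.3014396052980232 [ 0.85578183  0.20173886 -0.11155209  1.64615501  0.023459    1.29081914
 -0.93685027] [ 1.68730251 -0.53000395 -0.08924857]
xyz [ 204.5 -260.5  146.9] twist [ 0.003 -0.003 -0.001] len 362
```

Request:
step_arm([
  {"grip": 178,"xyz": [40,-50,10],"twist": [0,0,0]},
  {"grip": 178,"xyz": [75,-98,25],"twist": [0,0,0]},
  {"grip": 178,"xyz": [110,-145,40],"twist": [0,0,0]},
  {"grip": 178,"xyz": [145,-190,60],"twist": [0,0,0]},
  {"grip": 178,"xyz": [175,-230,75],"twist": [0,0,0]},
])

```text
time_s: 3.0
eef_pos: [0.5629, -0.1799, 0.1356]
tool_rot: [0.999, -0.052, -0.0, -0.0]
contact_force: [-0.4, -0.4, 1.0]
width: 0.299
gripper_force: 0.0
```

Request:
step_arm([
  {"grip": 178,"xyz": [30,-30,8],"twist": [0,0,0]},
  {"grip": 178,"xyz": [30,-30,8],"twist": [0,0,0]},
  {"grip": 178,"xyz": [30,-30,8],"twist": [0,0,0]},
])

```text
time_s: 3.38
eef_pos: [0.5946, -0.1556, 0.1281]
tool_rot: [0.999, -0.053, -0.0, 0.0]
contact_force: [0.6, -0.8, 0.5]
width: 0.303
gripper_force: 0.0
```

```bash
python3 -c "
from h import *
s=ctrl.read_state();print(s['eef_pos'],s['width'],s['qpos'],s['contact_force'])
go(box(63,51),.066,YAW)"
```

```text
[ 0.59455157 -0.15559433  0.12812009] 0.30266971819739386 [ 0.4129065   0.44472044 -0.280473    1.5311093   0.12941252  1.18459507
 -1.56666996] [ 0.61425215 -0.75648431  0.46802543]
xyz [ 2.3 -1.5 62.1] twist [ 0.     0.001 -0.   ] len 62
```

Request:
step_arm([
  {"grip": 178,"xyz": [2,-1.5,30],"twist": [0,0,0]},
  {"grip": 178,"xyz": [2,-1.5,46],"twist": [0,0,0]},
  {"grip": 178,"xyz": [2,-1.5,54],"twist": [0,0,0]},
  {"grip": 178,"xyz": [2,-1.5,58],"twist": [0,0,0]},
  {"grip": 178,"xyz": [2,-1.5,61],"twist": [0,0,0]},
])

```text
time_s: 4.0
eef_pos: [0.5974, -0.1539, 0.0679]
tool_rot: [0.999, -0.053, 0.001, 0.0]
contact_force: [-0.2, 0.4, -0.3]
width: 0.304
gripper_force: 0.0
```

Request:
step_arm([
  {"grip": 178,"xyz": [0,-3,1],"twist": [0,0,0]},
  {"grip": 178,"xyz": [0,-5,1],"twist": [0,0,0]},
])

```text
time_s: 4.25
eef_pos: [0.5978, -0.1483, 0.0667]
tool_rot: [0.999, -0.052, 0.0, -0.0]
contact_force: [0.1, -0.5, 0.3]
width: 0.305
gripper_force: 0.0
```

```bash
python3 -c "
from h import *
s=ctrl.read_state();print(s['eef_pos'],s['width'],s['contact_force'],s['ft_torque'])
go(box(63,51),.066,YAW)
p=ctrl.grab_frame('scene');save(p,'over.png',(180,160,300,250),6)"
```

```text
[ 0.59779193 -0.14827087  0.06667364] 0.30527006244198307 [ 0.08959952 -0.54316984  0.34203199] [ 0.05018088  0.02177397 -0.0302336 ]
xyz [-0.2  6.2  0.7] twist [-0.    -0.001  0.   ] len 6
```

View pics/over.png

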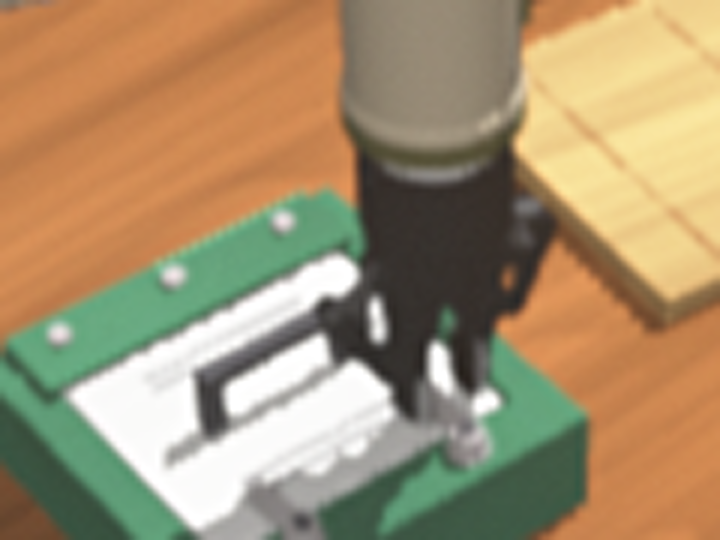

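The fingers stand astride the left button, at crop (440,405). Now I'll feel towards +y in small steps.

Request:
step_arm([
  {"grip": 178,"xyz": [0,-2,0],"twist": [0,0,0]},
  {"grip": 178,"xyz": [0,-3,0],"twist": [0,0,0]},
])

```text
time_s: 4.55
eef_pos: [0.5979, -0.1455, 0.0665]
tool_rot: [0.999, -0.052, 0.0, -0.0]
contact_force: [-0.0, -0.2, 0.0]
width: 0.299
gripper_force: 0.1
```

Request:
step_arm([
  {"grip": 178,"xyz": [0,-2,0],"twist": [0,0,0]},
  {"grip": 178,"xyz": [0,-2,0],"twist": [0,0,0]},
])

```text
time_s: 4.8
eef_pos: [0.598, -0.1444, 0.0664]
tool_rot: [0.999, -0.053, 0.0, 0.0]
contact_force: [-1.0, -2.1, 0.9]
width: 0.3
gripper_force: 1.4
```

Request:
step_arm([
  {"grip": 178,"xyz": [0,-1.5,0],"twist": [0,0,0]},
  {"grip": 178,"xyz": [0,-1.5,0],"twist": [0,0,0]},
])

```text
time_s: 5.05
eef_pos: [0.5981, -0.1424, 0.0664]
tool_rot: [0.999, -0.053, -0.0, 0.0]
contact_force: [-1.6, -2.7, 1.6]
width: 0.303
gripper_force: 1.6
```

Request:
step_arm([
  {"grip": 178,"xyz": [0,-1,0],"twist": [0,0,0]},
  {"grip": 178,"xyz": [0,-1,0],"twist": [0,0,0]},
])

```text
time_s: 5.3
eef_pos: [0.5982, -0.141, 0.0663]
tool_rot: [0.999, -0.052, -0.0, -0.0]
contact_force: [-2.4, -2.5, 2.1]
width: 0.305
gripper_force: 1.6
```

Request:
step_arm([
  {"grip": 178,"xyz": [0,-1,0],"twist": [0,0,0]},
  {"grip": 178,"xyz": [0,-2,0],"twist": [0,0,0]},
])

```text
time_s: 5.55
eef_pos: [0.5985, -0.1392, 0.0664]
tool_rot: [0.999, -0.053, 0.0, -0.0]
contact_force: [-1.9, -3.2, 1.1]
width: 0.304
gripper_force: 1.7
```

Request:
step_arm([
  {"grip": 178,"xyz": [0,-1,0],"twist": [0,0,0]},
  {"grip": 178,"xyz": [0,-2,0],"twist": [0,0,0]},
])

```text
time_s: 5.8
eef_pos: [0.5989, -0.1372, 0.0664]
tool_rot: [0.999, -0.053, 0.0, -0.0]
contact_force: [-0.6, -3.6, 0.1]
width: 0.303
gripper_force: 1.5
```

It gives steadily at about 3 N through more than 12°, so the left button is free outwards. That means the right one is too. Next I'll work out the arc.

```bash
cat >> h.py <<'E'
def arc(side,ths,k=.7,r=30,g=12.8,z=.0665,phis=None):
    # side +1: left button outwards (+y), -1: right outwards (-y)
    s=ctrl.read_state();R=Ro.from_quat(s["tool_rot"])
    for i,th in enumerate(np.radians(ths)):
        ph=k*th;u=np.array([-np.cos(th),side*np.sin(th)]);t=np.array([np.sin(th),side*np.cos(th)])
        X=np.array([np.cos(ph),-side*np.sin(ph)]);N=np.array([np.sin(ph),side*np.cos(ph)])  # tool x, push dir (box)
        c=[a*11*X-g*N for a in(-1,1)]
        P=np.array([93,50*side])+r*u+(-5.5-max(v@t for v in c))*t
        T=Ro.from_euler("z",YAW-side*ph)*Ro.from_quat([1,0,0,0])
        d=R.inv().apply(np.array([*box(*P),z])-s["eef_pos"])*1000
        print(round(np.degrees(th)),np.round(d,1),np.round((R.inv()*T).as_rotvec(),3))
E
python3 -c "
from h import *
arc(1,[15,20,28,36,44,52,60,68,76,84,88])
print(ctrl.read_state()['qpos'])"
```

```text
15 [ 2.6  4.4 -0.1] [-0.    -0.     0.183]
20 [ 3.8  2.3 -0.1] [-0.    -0.     0.244]
28 [ 6.  -0.7 -0.1] [-0.    -0.     0.342]
36 [ 8.6 -3.4 -0.1] [-0.   -0.    0.44]
44 [11.4 -5.7 -0.1] [-0.    -0.     0.537]
52 [14.5 -7.7 -0.1] [-0.    -0.     0.635]
60 [17.7 -9.3 -0.1] [-0.    -0.     0.733]
68 [ 21.1 -10.5  -0.1] [-0.    -0.     0.831]
76 [ 24.6 -11.3  -0.1] [-0.    -0.     0.928]
84 [ 28.1 -11.7  -0.1] [-0.    -0.     1.026]
88 [ 29.9 -11.7  -0.1] [-0.    -0.     1.075]
[ 0.38124897  0.50436621 -0.27848534  1.59282846  0.15232685  1.0653647
 -1.61411683]
```

Request:
step_arm([
  {"grip": 178,"xyz": [3,-0.5,0],"twist": [0,0,0.17]},
  {"grip": 178,"xyz": [6,-1,0],"twist": [0,0,0.342]},
  {"grip": 178,"xyz": [8.6,-3.5,0],"twist": [0,0,0.44]},
  {"grip": 178,"xyz": [11.4,-6,0],"twist": [0,0,0.54]},
  {"grip": 178,"xyz": [14.5,-8,0],"twist": [0,0,0.635]},
])

```text
time_s: 6.42
eef_pos: [0.6129, -0.13, 0.0657]
tool_rot: [0.932, -0.363, -0.001, 0.0]
contact_force: [-6.0, -1.4, 2.9]
width: 0.304
gripper_force: 2.5
```

```bash
python3 -c "
from h import *
arc(1,[44,52,60,68,76,84,88])"
```

```text
44 [ 0.4  3.4 -0.7] [ 0.001  0.003 -0.1  ]
52 [ 1.6 -0.1 -0.8] [ 0.001  0.003 -0.003]
60 [ 3.3 -3.3 -0.8] [0.001 0.003 0.095]
68 [ 5.3 -6.3 -0.8] [0.001 0.003 0.193]
76 [ 7.7 -9.  -0.8] [0.002 0.003 0.291]
84 [ 10.3 -11.4  -0.8] [0.002 0.002 0.388]
88 [ 11.7 -12.5  -0.8] [0.002 0.002 0.437]
```

Request:
step_arm([
  {"grip": 178,"xyz": [2.5,-3,-0.8],"twist": [0,0,0.095]},
  {"grip": 178,"xyz": [4.5,-6,-0.8],"twist": [0,0,0.193]},
  {"grip": 178,"xyz": [6.5,-8.5,-0.8],"twist": [0,0,0.29]},
  {"grip": 178,"xyz": [9,-11,-0.8],"twist": [0,0,0.39]},
  {"grip": 178,"xyz": [9.5,-11.5,-0.8],"twist": [0,0,0.4]},
])

```text
time_s: 7.05
eef_pos: [0.6275, -0.1257, 0.0659]
tool_rot: [0.842, -0.539, -0.002, -0.0]
contact_force: [-4.7, 3.8, 0.6]
width: 0.301
gripper_force: 2.4
```

```bash
python3 -c "
from h import *
arc(1,[76,80,84,88])"
```

```text
76 [ 1.4  3.9 -0.6] [ 0.002  0.005 -0.106]
80 [ 2.1  2.2 -0.6] [ 0.002  0.005 -0.057]
84 [ 2.9  0.6 -0.6] [ 0.002  0.005 -0.008]
88 [ 3.7 -0.9 -0.6] [0.002 0.005 0.041]
```

Request:
step_arm([
  {"grip": 178,"xyz": [0,5,-1],"twist": [0,0,0]},
  {"grip": 178,"xyz": [0,6,-2],"twist": [0,0,0]},
  {"grip": 178,"xyz": [0,6,-30],"twist": [0,0,0]},
  {"grip": 178,"xyz": [0,6,-60],"twist": [0,0,0]},
])

```text
time_s: 7.55
eef_pos: [0.6232, -0.1312, 0.1277]
tool_rot: [0.842, -0.54, -0.0, -0.0]
contact_force: [0.2, -0.5, 0.0]
width: 0.303
gripper_force: 0.0
```

```bash
python3 -c "
from h import *
go(box(63,-51.5),.12,YAW)
t=ctrl.grab_frame('scene');save(t,'b1.png',(180,160,300,250),6)"
```

```text
xyz [98.2 85.8  7.7] twist [-0.     0.    -1.035] len 131
```

View pics/b1.png

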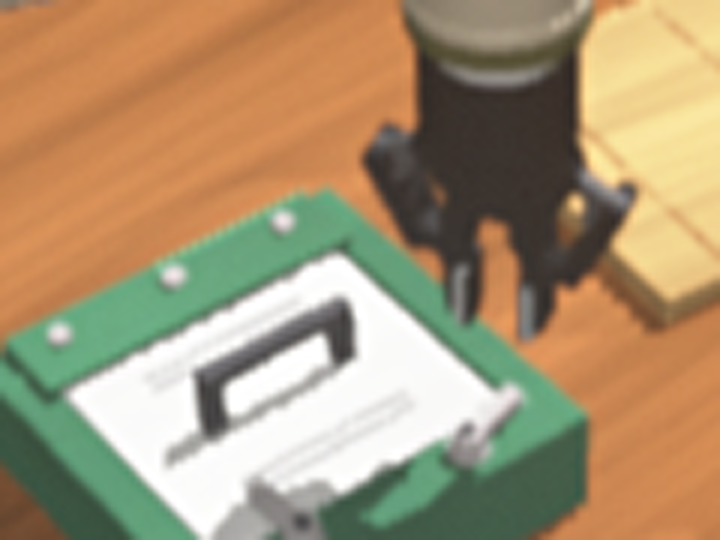

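The left button now lies along the far rim, from pivot at crop (465,445) to tip at (515,395), clear of the cover. Now the right button.

Request:
step_arm([
  {"grip": 178,"xyz": [20,17,2],"twist": [0,0,-0.18]},
  {"grip": 178,"xyz": [40,34,4],"twist": [0,0,-0.36]},
  {"grip": 178,"xyz": [60,52,6],"twist": [0,0,-0.54]},
  {"grip": 178,"xyz": [80,70,8],"twist": [0,0,-0.72]},
  {"grip": 178,"xyz": [98,86,8],"twist": [0,0,-0.9]},
])

```text
time_s: 8.22
eef_pos: [0.5858, -0.2574, 0.1192]
tool_rot: [0.993, -0.117, 0.0, 0.0]
contact_force: [0.4, 0.2, -0.4]
width: 0.301
gripper_force: 0.0
```

Request:
step_arm([
  {"grip": 178,"xyz": [0,0,0],"twist": [0,0,-0.135]},
  {"grip": 178,"xyz": [0,0,0],"twist": [0,0,-0.135]},
])

```text
time_s: 8.48
eef_pos: [0.5861, -0.2566, 0.1193]
tool_rot: [0.999, -0.053, 0.0, -0.0]
contact_force: [0.9, 1.3, 0.0]
width: 0.303
gripper_force: 0.0
```

```bash
python3 -c "
from h import *
go(box(63,-51.5),.0665,YAW)"
```

```text
xyz [ 0.1 -0.3 52.8] twist [-0.    -0.001 -0.002] len 53
```

Request:
step_arm([
  {"grip": 178,"xyz": [0,0,25],"twist": [0,0,0]},
  {"grip": 178,"xyz": [0,0,38],"twist": [0,0,0]},
  {"grip": 178,"xyz": [0,0,46],"twist": [0,0,0]},
  {"grip": 178,"xyz": [0,0,50],"twist": [0,0,0]},
  {"grip": 178,"xyz": [0,0,52.5],"twist": [0,0,0]},
])

```text
time_s: 9.1
eef_pos: [0.5864, -0.2562, 0.0669]
tool_rot: [0.999, -0.053, 0.0, 0.0]
contact_force: [0.5, 0.5, -0.0]
width: 0.303
gripper_force: 0.0
```

Request:
step_arm([
  {"grip": 178,"xyz": [0,4,0],"twist": [0,0,0]},
  {"grip": 178,"xyz": [0,6,0],"twist": [0,0,0]},
  {"grip": 178,"xyz": [0,8,0],"twist": [0,0,0]},
  {"grip": 178,"xyz": [0,8.5,0],"twist": [0,0,0]},
])

```text
time_s: 9.6
eef_pos: [0.5854, -0.264, 0.0669]
tool_rot: [0.999, -0.052, 0.0, -0.0]
contact_force: [-0.5, 3.7, 2.9]
width: 0.304
gripper_force: 1.6
```

Request:
step_arm([
  {"grip": 178,"xyz": [0,1,0],"twist": [0,0,0]},
  {"grip": 178,"xyz": [0,2,0],"twist": [0,0,0]},
])

```text
time_s: 9.85
eef_pos: [0.5851, -0.2661, 0.0667]
tool_rot: [0.999, -0.052, -0.0, -0.0]
contact_force: [-1.9, 3.6, 2.7]
width: 0.301
gripper_force: 1.9
```

Request:
step_arm([
  {"grip": 178,"xyz": [0,1,0],"twist": [0,0,0]},
  {"grip": 178,"xyz": [0,2,0],"twist": [0,0,0]},
])

```text
time_s: 10.1
eef_pos: [0.5848, -0.2687, 0.0667]
tool_rot: [0.999, -0.053, 0.0, -0.0]
contact_force: [-1.9, 3.4, 2.9]
width: 0.303
gripper_force: 1.7
```

Request:
step_arm([
  {"grip": 178,"xyz": [0.2,1,0],"twist": [0,0,0]},
  {"grip": 178,"xyz": [0.5,2,0],"twist": [0,0,0]},
])

```text
time_s: 10.35
eef_pos: [0.5849, -0.2708, 0.0666]
tool_rot: [0.999, -0.053, -0.0, -0.0]
contact_force: [-1.9, 3.3, 3.3]
width: 0.3
gripper_force: 1.8
```

Request:
step_arm([
  {"grip": 178,"xyz": [0.5,1,0],"twist": [0,0,0]},
  {"grip": 178,"xyz": [1,2,0],"twist": [0,0,0]},
])

```text
time_s: 10.6
eef_pos: [0.5854, -0.273, 0.0664]
tool_rot: [0.999, -0.053, -0.0, -0.0]
contact_force: [-3.9, 3.9, 2.2]
width: 0.306
gripper_force: 2.0
```

```bash
python3 -c "
from h import *
arc(-1,[20,28,36,44,52,60,68,76,84,88])"
```

```text
20 [ 3.  -2.2 -0.1] [-0.     0.001 -0.245]
28 [ 5.3  0.8 -0.1] [-0.     0.001 -0.343]
36 [ 7.8  3.5 -0.1] [-0.     0.001 -0.44 ]
44 [10.6  5.9 -0.1] [-0.     0.001 -0.538]
52 [13.7  7.8 -0.1] [-0.     0.001 -0.636]
60 [17.   9.4 -0.1] [-0.     0.001 -0.733]
68 [20.4 10.6 -0.1] [-0.     0.001 -0.831]
76 [23.9 11.4 -0.1] [-0.     0.001 -0.929]
84 [27.4 11.8 -0.1] [-0.000e+00  1.000e-03 -1.027e+00]
88 [29.2 11.8 -0.1] [-0.000e+00  1.000e-03 -1.076e+00]
```

It gives well past 12° at about 3.5 N, so the right button is free outwards as well. Following the arc.

Request:
step_arm([
  {"grip": 178,"xyz": [3,0.5,0],"twist": [0,0,-0.17]},
  {"grip": 178,"xyz": [5.5,1,0],"twist": [0,0,-0.342]},
  {"grip": 178,"xyz": [8,3.5,0],"twist": [0,0,-0.44]},
  {"grip": 178,"xyz": [11,6,0],"twist": [0,0,-0.54]},
  {"grip": 178,"xyz": [14,8,0],"twist": [0,0,-0.635]},
])

```text
time_s: 11.22
eef_pos: [0.598, -0.2828, 0.0662]
tool_rot: [0.965, 0.263, -0.001, -0.0]
contact_force: [-5.0, 2.9, 2.5]
width: 0.306
gripper_force: 2.5
```

```bash
python3 -c "
from h import *
arc(-1,[52,60,68,76,84,88])"
```

```text
52 [ 0.5 -0.4 -0.3] [-0.001  0.002  0.002]
60 [ 2.1  2.8 -0.3] [-0.001  0.002 -0.096]
68 [ 4.1  5.8 -0.3] [-0.001  0.002 -0.193]
76 [ 6.5  8.5 -0.4] [-0.001  0.002 -0.291]
84 [ 9.1 10.9 -0.4] [-0.001  0.001 -0.389]
88 [10.5 12.  -0.4] [-0.001  0.001 -0.438]
```

Request:
step_arm([
  {"grip": 178,"xyz": [2,3,-0.4],"twist": [0,0,-0.095]},
  {"grip": 178,"xyz": [4,6,-0.4],"twist": [0,0,-0.193]},
  {"grip": 178,"xyz": [6.5,8.5,-0.4],"twist": [0,0,-0.29]},
  {"grip": 178,"xyz": [9,11.2,-0.4],"twist": [0,0,-0.39]},
  {"grip": 178,"xyz": [9.5,11.7,-0.4],"twist": [0,0,-0.4]},
])

```text
time_s: 11.85
eef_pos: [0.6116, -0.2898, 0.0663]
tool_rot: [0.894, 0.448, -0.001, 0.0]
contact_force: [-6.3, -2.0, 1.7]
width: 0.302
gripper_force: 2.3
```

Request:
step_arm([
  {"grip": 178,"xyz": [0,-5,-1],"twist": [0,0,0]},
  {"grip": 178,"xyz": [0,-6,-2],"twist": [0,0,0]},
  {"grip": 178,"xyz": [0,-6,-30],"twist": [0,0,0]},
  {"grip": 178,"xyz": [0,-6,-70],"twist": [0,0,0]},
])

```text
time_s: 12.35
eef_pos: [0.6077, -0.2834, 0.1367]
tool_rot: [0.894, 0.448, -0.001, -0.001]
contact_force: [0.6, -0.4, -0.3]
width: 0.303
gripper_force: 0.0
```

```bash
python3 -c "
from h import *
s=ctrl.read_state();print(s['qpos'])
go(box(0,0),.14,YAW+np.pi/2)
p=ctrl.grab_frame('scene');save(p,'b2.png',(170,160,300,260),6)
for k,z in (('cover_handle',.095),('button_a_tip',.071),('button_a',.066)):
  print(k,[(np.round(d['at']),round(d['score'],2),ray(p,d['at'],z)[:2]) for d in ctrl.place_of(k,p)[:3]])"
```

```text
[ 0.67234942  0.57648367 -0.4304579   1.34158096  0.2394288   1.27644397
 -0.40739455]
xyz [  21.  -113.8   -3.1] twist [-0.002 -0.    -0.536] len 116
cover_handle [(array([137., 191.]), 0.83, array([ 0.24399514, -0.32232737])), (array([279., 286.]), 0.72, array([ 0.82246693, -0.26481535])), (array([127., 250.]), 0.69, array([ 0.43834142, -0.4817158 ]))]
button_a_tip [(array([218., 251.]), 0.41, array([ 0.60205959, -0.28964564]))]
button_a [(array([230., 250.]), 0.67, array([ 0.61995427, -0.25979369])), (array([258., 235.]), 0.43, array([ 0.6324705 , -0.15824823])), (array([212., 213.]), 0.22, array([ 0.4624853 , -0.19736295]))]
```

View pics/b2.png

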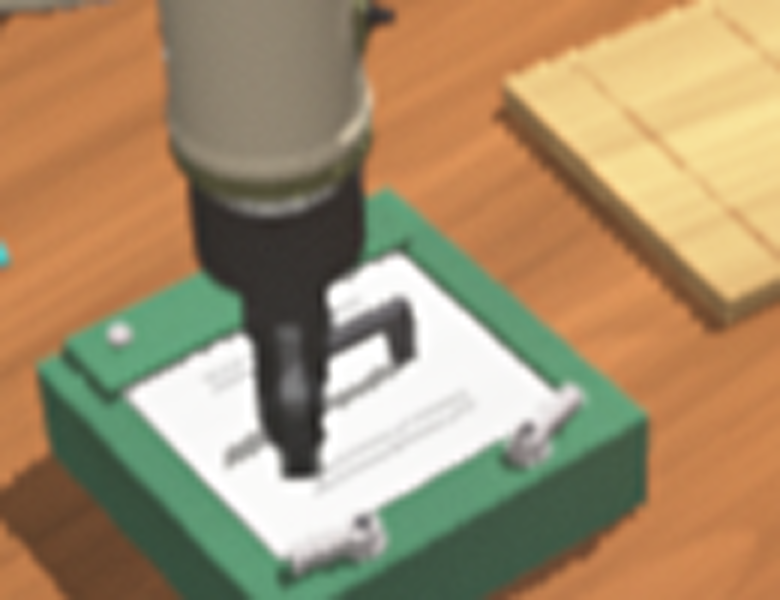

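Both buttons now lie along the far rim: right one from tip at crop (295,565) to pivot at (370,535), left one from pivot at (530,445) to tip at (578,395). Next I'll measure their angles.

```bash
python3 -c "
from h import *
c,s_=np.cos(YAW),np.sin(YAW)
p=ctrl.grab_frame('scene')
hsv=cv2.cvtColor(p['image'],cv2.COLOR_RGB2HSV)
for sd in(1,-1):
  B=[]
  uv=[(u,v) for u in range(200,285) for v in range(215,270)]
  for u,v in uv:
    X=ray(p,(u,v),.074)[:2]-BX;b=np.array([c*X[0]+s_*X[1],-s_*X[0]+c*X[1]])*1000
    if 68<b[0]<108 and 35<sd*b[1]<98 and hsv[v,u,1]<60 and hsv[v,u,2]>90: B.append(b)
  B=np.array(B);w,V=np.linalg.eigh(np.cov(B.T));d=V[:,1]*np.sign(V[1,1]*sd)
  pr=(B-B.mean(0))@d
  print(sd,len(B),B.mean(0),'ang from y',np.degrees(np.arctan2(d[0],abs(d[1]))),'tip',B[np.argsort(pr)[-4:]].mean(0),B[np.argsort(pr)[:4]].mean(0))
"
```

```text
1 150 [86.33159757 59.30898629] ang from y -10.690602670975185 tip [85.79859212 89.80152226] [97.78365757 36.25883155]
-1 189 [ 86.40274447 -64.15835657] ang from y -3.9751025496147223 tip [ 75.71566348 -91.93455079] [ 79.90656894 -36.52035054]
```

```bash
python3 -c "
from h import *
from scipy.optimize import brentq
c,s_=np.cos(YAW),np.sin(YAW)
for side,e,q in((1,(.6275,-.1257),(.842,-.539)),(-1,(.6116,-.2898),(.894,.448))):
  X=np.array(e)-BX;b=np.array([c*X[0]+s_*X[1],-s_*X[0]+c*X[1]])*1000
  psi=2*np.arctan2(q[1],q[0]);ph=-side*(psi-YAW)
  Tx=np.array([np.cos(ph),-side*np.sin(ph)]);N=np.array([np.sin(ph),side*np.cos(ph)])
  P=np.array([93,50*side])
  def f(th):
    t=np.array([np.sin(th),side*np.cos(th)]);return max((b-P+a*11*Tx-12.8*N)@t for a in(-1,1))+5.5
  th=brentq(f,.8,1.9);print(side,b,np.degrees(ph),np.degrees(th),93-38*np.cos(th))
p=ctrl.grab_frame('top')
print([(d['at'],round(d['score'],2),(lambda X:(c*X[0]+s_*X[1],-s_*X[0]+c*X[1]))(ray(p,d['at'],.071)[:2]-BX)) for d in ctrl.place_of('button_a_tip',p)])
save(p,'t2.png',(285,125,375,195),8)"
```

```text
1 [90.32755554 82.7225647 ] 59.23401434021644 81.5517897261456 87.41721562827775
-1 [ 91.7139802  -82.14009883] 59.24865609790134 85.932266665004 90.30444284028754
[([321.5, 200.5], 0.6, (np.float64(-0.0581698711152964), np.float64(0.003051766382228663))), ([358.3, 153.2], 0.38, (np.float64(0.08398271073467581), np.float64(-0.09153164530594601)))]
```

View pics/t2.png

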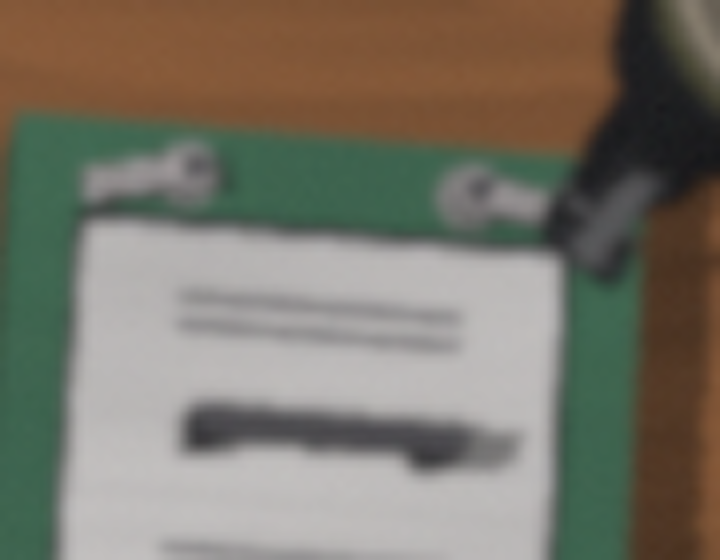

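Both buttons are clear: the left is at 82° and the right at 86°, and the bars sit on the rim at crop (150,175) and (495,200). Now the handle.

Request:
step_arm([
  {"grip": 90,"xyz": [5,-28,-3],"twist": [0,0,-0.15]},
  {"grip": 90,"xyz": [10,-57,-3],"twist": [0,0,-0.3]},
  {"grip": 90,"xyz": [16,-86,-3],"twist": [0,0,-0.45]},
  {"grip": 90,"xyz": [21,-113,-3],"twist": [0,0,-0.536]},
  {"grip": 90,"xyz": [21,-113,-3],"twist": [0,0,-0.536]},
])

```text
time_s: 13.32
eef_pos: [0.5289, -0.1977, 0.1393]
tool_rot: [0.742, 0.67, -0.0, -0.001]
contact_force: [0.3, -0.2, 0.1]
width: 0.65
gripper_force: 0.0
```

```bash
python3 -c "
from h import *
s=ctrl.read_state();print(s['qpos'],s['eef_pos'],s['width'])
go(box(0,-1.5),.077,YAW+np.pi/2)"
```

```text
[ 0.7687862   0.37884256 -0.58872157  1.64603679  0.22299008  1.18657025
  0.02602604] [ 0.52894384 -0.19769571  0.13929066] 0.6496456771190368
xyz [-2.3  0.2 62.3] twist [-0.002 -0.001  0.003] len 62
```

Request:
step_arm([
  {"grip": 90,"xyz": [-2,0,30],"twist": [0,0,0]},
  {"grip": 90,"xyz": [-2,0,50],"twist": [0,0,0]},
  {"grip": 90,"xyz": [-2,0,62],"twist": [0,0,0]},
  {"grip": 90,"xyz": [-2,0,62],"twist": [0,0,0]},
])

```text
time_s: 13.82
eef_pos: [0.5295, -0.2015, 0.0769]
tool_rot: [0.743, 0.669, -0.0, -0.001]
contact_force: [-0.8, 0.3, 0.3]
width: 0.646
gripper_force: 0.0
```

Request:
step_arm([
  {"grip": 235,"xyz": [0,0,0],"twist": [0,0,0]},
  {"grip": 235,"xyz": [0,0,0],"twist": [0,0,0]},
  {"grip": 235,"xyz": [0,0,0],"twist": [0,0,0]},
  {"grip": 235,"xyz": [0,0,0],"twist": [0,0,0]},
  {"grip": 235,"xyz": [0,0,0],"twist": [0,0,0]},
], force=60)

```text
time_s: 14.45
eef_pos: [0.5305, -0.2016, 0.079]
tool_rot: [0.743, 0.669, 0.0, 0.001]
contact_force: [-1.0, 0.1, 4.8]
width: 0.126
gripper_force: 60.5
```

Request:
step_arm([
  {"grip": 235,"xyz": [0,-0.5,-2.5],"twist": [-0.01,0,0]},
  {"grip": 235,"xyz": [0,-1.3,-5.5],"twist": [-0.045,0,0]},
  {"grip": 235,"xyz": [0,-2.4,-8.5],"twist": [-0.087,0,0]},
  {"grip": 235,"xyz": [0,-2.4,-8.5],"twist": [-0.087,0,0]},
])

```text
time_s: 14.95
eef_pos: [0.5263, -0.2013, 0.086]
tool_rot: [0.743, 0.668, 0.029, 0.032]
contact_force: [-0.7, 0.6, -4.5]
width: 0.126
gripper_force: 59.2
```

```bash
python3 -c "
from h import *
s=ctrl.read_state();print(s['eef_pos'],s['contact_force'],s['ft_torque'],Ro.from_quat(s['tool_rot']).as_matrix()[2],s['width'])"
```

```text
[ 0.52625987 -0.20129567  0.08601622] [-0.67095718  0.62129559 -4.50908595] [-0.0414952   0.19682726  0.00796051] [-1.45552523e-04  8.53582982e-02 -9.96350310e-01] 0.12576601970818274
```

Request:
step_arm([
  {"grip": 235,"xyz": [0,-1.2,-3],"twist": [-0.044,0,0]},
  {"grip": 235,"xyz": [0,-2.3,-6],"twist": [-0.087,0,0]},
  {"grip": 235,"xyz": [0,-2.3,-6],"twist": [-0.087,0,0]},
])

```text
time_s: 15.32
eef_pos: [0.5238, -0.201, 0.0919]
tool_rot: [0.741, 0.666, 0.057, 0.064]
contact_force: [0.1, -0.4, -4.1]
width: 0.124
gripper_force: 59.2
```

```bash
python3 -c "
from h import *
s=ctrl.read_state();print(s['eef_pos'],s['contact_force'],s['ft_torque'],Ro.from_quat(s['tool_rot']).as_matrix()[2],s['width'])
p=ctrl.grab_frame('scene');save(p,'tilt.png',(170,140,300,250),6)"
```

```text
[ 0.52382792 -0.20101266  0.0918943 ] [ 0.0833086  -0.35208508 -4.13078027] [-2.96356519e-02  3.59546462e-01 -2.86472102e-04] [-3.90359039e-05  1.71215326e-01 -9.85233632e-01] 0.12389619310909686
```

View pics/tilt.png

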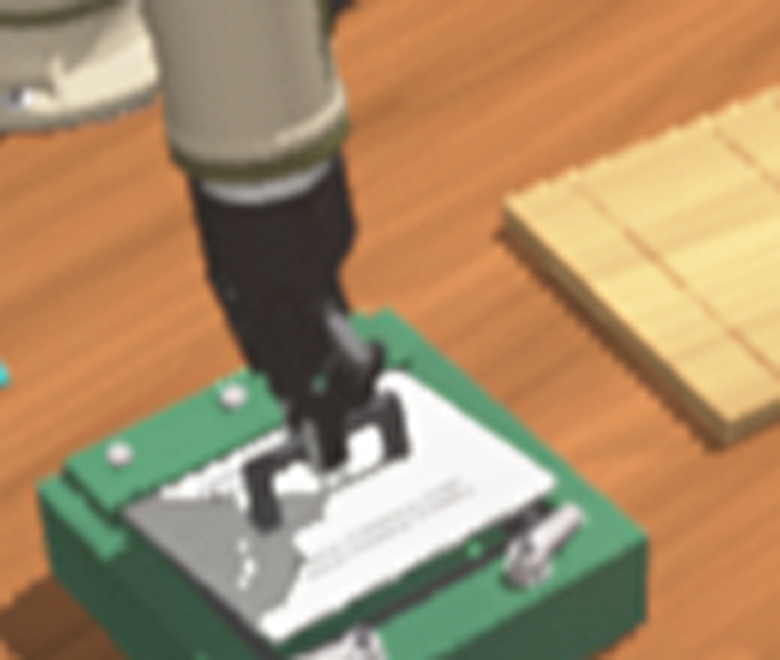

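The far edge is up, running over the rim at crop (280,640) to (555,485), and the near edge is still under the lip. Drawing it out 16 mm.

Request:
step_arm([
  {"grip": 235,"xyz": [0,4,0.7],"twist": [0,0,0]},
  {"grip": 235,"xyz": [0,8,1.4],"twist": [0,0,0]},
  {"grip": 235,"xyz": [0,8,1.4],"twist": [0,0,0]},
])

```text
time_s: 15.75
eef_pos: [0.5335, -0.2015, 0.0922]
tool_rot: [0.74, 0.667, 0.058, 0.064]
contact_force: [-0.8, -0.3, -4.6]
width: 0.127
gripper_force: 59.2
```

Request:
step_arm([
  {"grip": 235,"xyz": [0,4,0.4],"twist": [0,0,0]},
  {"grip": 235,"xyz": [0,8.5,0.8],"twist": [0,0,0]},
  {"grip": 235,"xyz": [0,8.5,0.8],"twist": [0,0,0]},
])

```text
time_s: 16.12
eef_pos: [0.5419, -0.2026, 0.0931]
tool_rot: [0.74, 0.667, 0.058, 0.065]
contact_force: [-0.8, 0.1, -4.3]
width: 0.125
gripper_force: 59.2
```

Request:
step_arm([
  {"grip": 235,"xyz": [0,2.5,-10],"twist": [0,0,0]},
  {"grip": 235,"xyz": [0,5.2,-25],"twist": [0,0,0]},
  {"grip": 235,"xyz": [0,9,-45],"twist": [0,0,0]},
  {"grip": 235,"xyz": [0,12,-64],"twist": [0,0,0]},
  {"grip": 235,"xyz": [0,12,-64],"twist": [0,0,0]},
])

```text
time_s: 16.75
eef_pos: [0.5435, -0.2032, 0.161]
tool_rot: [0.74, 0.666, 0.059, 0.067]
contact_force: [-0.2, 0.3, -6.0]
width: 0.127
gripper_force: 59.2
```

```bash
python3 -c "
from h import *
s=ctrl.read_state();print(s['eef_pos'],s['contact_force'],s['ft_torque'],s['qpos'],s['width'])
R=Ro.from_quat(s['tool_rot'])
go((.5005,.1695),.12,-.194+np.pi/2)
p=ctrl.grab_frame('top');save(p,'lift.png',(140,100,400,260),3)"
```

```text
[ 0.54350446 -0.20318719  0.16095449] [-0.19729527  0.28574216 -6.01188026] [-0.0032127   0.37449148 -0.0018159 ] [ 0.86174188  0.26565139 -0.6260397   1.7472741   0.15142949  1.00431468
  0.09108451] 0.12673381478535917
xyz [366.2 -87.7  25.1] twist [ 0.178 -0.006  0.089] len 377
```

View pics/lift.png

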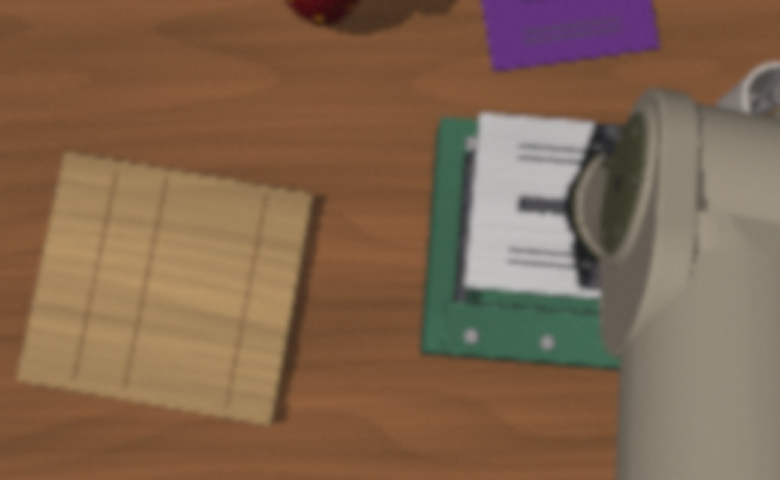

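The cover is clear of the box, at crop (530,200). Carrying it over the board and levelling it.

Request:
step_arm([
  {"grip": 235,"xyz": [45,-5,-4],"twist": [0.04,0,0.02]},
  {"grip": 235,"xyz": [100,-15,-3],"twist": [0.08,-0.002,0.04]},
  {"grip": 235,"xyz": [155,-28,-1],"twist": [0.12,-0.004,0.06]},
  {"grip": 235,"xyz": [210,-42,2],"twist": [0.16,-0.006,0.08]},
  {"grip": 235,"xyz": [265,-57,5],"twist": [0.178,-0.006,0.089]},
])

```text
time_s: 17.42
eef_pos: [0.5145, 0.0682, 0.1426]
tool_rot: [0.773, 0.635, -0.001, -0.003]
contact_force: [1.2, 0.3, -4.5]
width: 0.127
gripper_force: 59.2
```

```bash
python3 -c "
from h import *
s=ctrl.read_state();print(s['eef_pos'],s['qpos'])
go((.5005,.1695),.10,-.194+np.pi/2)"
```

```text
[0.51445545 0.06815297 0.14259146] [ 0.43250796  0.30677638 -0.73951747  1.75437278  0.21868814  1.17015711
 -0.56549584]
xyz [ 96.7 -33.1  42.9] twist [-0.005 -0.002 -0.001] len 111
```

Request:
step_arm([
  {"grip": 235,"xyz": [45,-15,10],"twist": [-0.005,0,0]},
  {"grip": 235,"xyz": [85,-28,25],"twist": [-0.005,0,0]},
  {"grip": 235,"xyz": [97,-33,43],"twist": [-0.005,0,0]},
  {"grip": 235,"xyz": [97,-33,43],"twist": [-0.005,0,0]},
  {"grip": 235,"xyz": [97,-33,43],"twist": [-0.005,0,0]},
])

```text
time_s: 18.05
eef_pos: [0.5015, 0.1671, 0.1008]
tool_rot: [0.773, 0.635, 0.001, 0.0]
contact_force: [0.0, 0.5, -3.7]
width: 0.128
gripper_force: 59.2
```

```bash
python3 -c "
from h import *
s=ctrl.read_state();print(s['eef_pos'],s['contact_force'])
go((.5005,.1695),.042,-.194+np.pi/2)
p=ctrl.grab_frame('scene');save(p,'brd.png',(230,110,390,230),5)
print([(d['at'],round(d['score'],2),ray(p,d['at'],.118)) for d in ctrl.place_of('cover_handle',p)[:4]])"
```

```text
[0.50152931 0.16710628 0.10081194] [ 0.02594211  0.50846497 -3.7409502 ]
xyz [ 2.1 -1.5 58.8] twist [ 0.001 -0.001 -0.001] len 59
[([282.6, 286.4], 0.69, array([ 0.84266688, -0.27409607,  0.118     ])), ([300.7, 157.0], 0.63, array([0.50720579, 0.15995049, 0.118     ])), ([138.0, 190.0], 0.58, array([ 0.26571132, -0.32922757,  0.118     ]))]
```

View pics/brd.png

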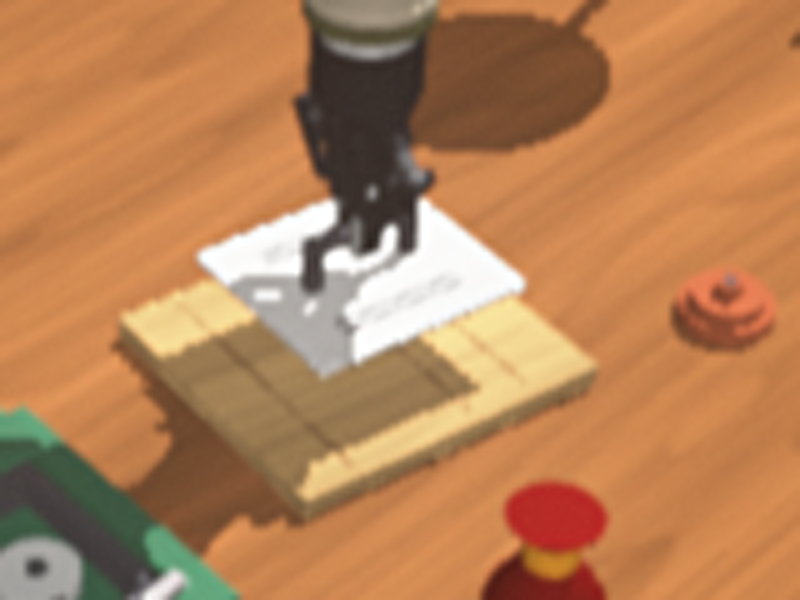

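The cover hangs level over the board at crop (360,290). I'll lower it onto the board slowly.

Request:
step_arm([
  {"grip": 235,"xyz": [2,-1.5,25],"twist": [0,0,0]},
  {"grip": 235,"xyz": [2,-1.5,42],"twist": [0,0,0]},
  {"grip": 235,"xyz": [2,-1.5,51],"twist": [0,0,0]},
  {"grip": 235,"xyz": [2,-1.5,55],"twist": [0,0,0]},
  {"grip": 235,"xyz": [2,-1.5,57],"twist": [0,0,0]},
])

```text
time_s: 18.77
eef_pos: [0.5004, 0.1707, 0.0439]
tool_rot: [0.772, 0.635, 0.001, -0.0]
contact_force: [-0.2, 0.3, -4.1]
width: 0.125
gripper_force: 59.2
```

Request:
step_arm([
  {"grip": 235,"xyz": [0,0,1],"twist": [0,0,0]},
  {"grip": 235,"xyz": [0,0,1.5],"twist": [0,0,0]},
])

```text
time_s: 19.02
eef_pos: [0.5003, 0.1707, 0.0424]
tool_rot: [0.772, 0.635, 0.001, -0.0]
contact_force: [0.4, 0.2, -3.6]
width: 0.125
gripper_force: 59.2
```

Request:
step_arm([
  {"grip": 235,"xyz": [0,0,1],"twist": [0,0,0]},
  {"grip": 235,"xyz": [0,0,1.5],"twist": [0,0,0]},
  {"grip": 235,"xyz": [0,0,1.5],"twist": [0,0,0]},
])

```text
time_s: 19.4
eef_pos: [0.5003, 0.1707, 0.0419]
tool_rot: [0.772, 0.635, 0.001, 0.0]
contact_force: [-5.4, -2.4, 9.5]
width: 0.124
gripper_force: 61.1
```

Request:
step_arm([
  {"grip": 235,"xyz": [0,0,0.7],"twist": [0,0,0]},
  {"grip": 235,"xyz": [0,0,1],"twist": [0,0,0]},
  {"grip": 235,"xyz": [0,0,1],"twist": [0,0,0]},
])

```text
time_s: 19.77
eef_pos: [0.5004, 0.1707, 0.0419]
tool_rot: [0.772, 0.635, 0.001, 0.001]
contact_force: [-10.6, -5.1, 20.9]
width: 0.126
gripper_force: 62.6
```

It's down. I'll ease the pressure, then release.

Request:
step_arm([
  {"grip": 235,"xyz": [0,0,-1],"twist": [0,0,0]},
  {"grip": 235,"xyz": [0,0,-1.8],"twist": [0,0,0]},
  {"grip": 235,"xyz": [0,0,-1.8],"twist": [0,0,0]},
])

```text
time_s: 20.15
eef_pos: [0.5003, 0.1707, 0.0419]
tool_rot: [0.772, 0.635, 0.001, 0.0]
contact_force: [-3.8, -1.2, 5.9]
width: 0.126
gripper_force: 60.7
```

Request:
step_arm([
  {"grip": 90,"xyz": [0,0,0],"twist": [0,0,0]},
  {"grip": 90,"xyz": [0,0,0],"twist": [0,0,0]},
  {"grip": 90,"xyz": [0,0,0],"twist": [0,0,0]},
  {"grip": 90,"xyz": [0,0,0],"twist": [0,0,0]},
])

```text
time_s: 20.65
eef_pos: [0.5001, 0.1706, 0.0414]
tool_rot: [0.772, 0.635, 0.001, -0.0]
contact_force: [-0.8, 1.3, 0.5]
width: 0.646
gripper_force: 0.0
```

Request:
step_arm([
  {"grip": 90,"xyz": [0,0,-20],"twist": [0,0,0]},
  {"grip": 90,"xyz": [0,0,-60],"twist": [0,0,0]},
  {"grip": 90,"xyz": [0,0,-110],"twist": [0,0,0]},
  {"grip": 90,"xyz": [0,-55,-130],"twist": [0,0,0]},
  {"grip": 90,"xyz": [0,-80,-150],"twist": [0,0,0]},
])

```text
time_s: 21.28
eef_pos: [0.4193, 0.1873, 0.1934]
tool_rot: [0.771, 0.636, 0.001, 0.0]
contact_force: [-0.2, -0.6, 0.3]
width: 0.649
gripper_force: 0.0
```

```bash
python3 -c "
from h import *
p=ctrl.grab_frame('scene');t=ctrl.grab_frame('top')
a=cv2.resize(p['image'][90:330,100:420],None,fx=1.25,fy=1.25);b=cv2.resize(t['image'][40:280,90:410],None,fx=1.25,fy=1.25)
cv2.imwrite('pics/end.png',np.hstack([a,b])[...,::-1])
for n,q in(('s',p),('t',t)):
  for k,z in(('cover_handle',.058),('vase_mid',.075),('tool_pot_mid',.0425),('wheels_mid',.016),('button_a_tip',.071)):
    print(n,k,[(np.round(d['at']),round(d['score'],2),ray(q,d['at'],z)[:2].round(3)) for d in ctrl.place_of(k,q)[:4]])"
```

```text
s cover_handle [(array([198., 293.]), 0.75, array([ 0.669, -0.416])), (array([302., 166.]), 0.69, array([0.494, 0.185])), (array([282., 288.]), 0.64, array([ 0.815, -0.244])), (array([137., 191.]), 0.59, array([ 0.199, -0.303]))]
s vase_mid [(array([340., 230.]), 0.95, array([0.793, 0.023]))]
s tool_pot_mid [(array([199., 294.]), 0.73, array([ 0.665, -0.41 ]))]
s wheels_mid [(array([198., 293.]), 0.75, array([ 0.643, -0.398])), (array([374., 169.]), 0.7, array([0.653, 0.398]))]
s button_a_tip [(array([229., 251.]), 0.69, array([ 0.624, -0.268])), (array([219., 252.]), 0.59, array([ 0.606, -0.29 ])), (array([267., 230.]), 0.17, array([ 0.64 , -0.128]))]
t cover_handle [(array([192., 192.]), 0.91, array([0.503, 0.173])), (array([364., 302.]), 0.66, array([ 0.194, -0.297])), (array([419., 226.]), 0.65, array([ 0.395, -0.46 ])), (array([330.,  94.]), 0.56, array([ 0.784, -0.229]))]
t vase_mid [(array([247.,  88.]), 0.8, array([0.799, 0.012]))]
t tool_pot_mid [(array([391., 135.]), 0.9, array([ 0.663, -0.405]))]
t wheels_mid [(array([118., 144.]), 0.62, array([0.657, 0.401]))]
t button_a_tip [(array([360., 152.]), 0.59, array([ 0.605, -0.302]))]
```

View pics/end.png

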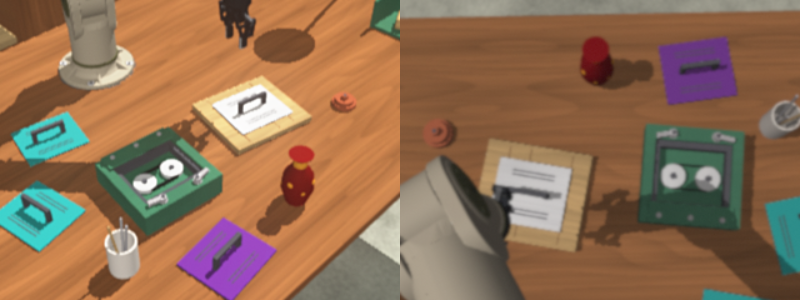

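The final picture shows the cover flat, handle up and wholly on the board at (250,108) in the scene view. Both buttons are aside on the box rim, the bystanders haven't moved, and the gripper is clear.

```bash
python3 -c "
from plant import ctrl
print(ctrl.hand_in())"
```

```text
the job is handed in; nothing more can be done
None
```

I've handed the job in at about 22 s: both buttons are turned aside, the cover lies flat with its handle up, wholly on the board, and the vase, tool pot and grinding wheels haven't moved; the hand-in gave no verdict.

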